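# Fit the blue gas filter tube into its push-fit port

## Robot

A 6-joint arm with a two-finger parallel gripper is mounted at the origin on the work surface. World frame = base frame: x ahead of the robot, y to its left, z up, the work surface at z = 0. Lengths are in mm, angles in degrees, forces in N, time in s.
With the tool pointing down it reaches from about 350 to 850 mm from the base axis. Payload 8.1 kg.
Tool frame: the origin (TCP) lies at the very end of the fingers, on their centre line; the grasp point (between the pads) lies 19 mm behind it (r.grip_point_offset is the distance from the TCP to the grasp point, in mm); z points along the fingers, y is the line along which they close (so a half turn about z gives the same grasp; the last joint's range is limited). The gripper opens to 85 mm and grips with 20 to 120 N. Pads are 22 mm wide; open, the fingers measure 114 mm over their backs; the gripper's body (76 mm by 85 mm) begins 54 mm behind the grasp point. The pads swing forward as they close: fully open they stand 13 mm farther back than shut.
Start: joints at [-68.835, 7.471, 85.268, -0, 87.261, -4.893], TCP at [263.589, -539.004, 207.192] pointing down, gripper open.
Joint ranges: [-169.43, 169.43], [-51.17, 129.36], [1.28, 143.12], [-76.62, 256.62], [0, 156.53], [-152.29, 152.29]. Speed limits (degrees/s): [136.94, 136.94, 159.86, 180, 180, 180].

## Interface

Orientations are given as [roll, pitch, yaw] about the fixed x, y, z axes, in that order (R = Rz(yaw) Ry(pitch) Rx(roll)).
In Python, from bench import status, eyes, r gives the robot as it stands.
- The arm moves only by the shell command python3 -m handwheel 'ROWS' [FORCE]. ROWS is a JSON object whose one key "series" holds a list that holds one entry, the list of rows, each a list of 7 numbers: the shift along the tool's x, y, z in cm, then the turn, a rotation vector about the tool's x, y, z in rad, then the opening, from 0 (shut) to 1 (fully open). In form: {"series": [[[tx, ty, tz, rx, ry, rz, claw], ...]]}. A call has 1 to 12 rows; each row is the pose to reach, as a shift and turn from the pose commanded when the call began, along the tool's axes at that moment; what a row does not reach only later rows make up. A row lasts 1/8 s, in which the tool goes at most 62.5 mm and 10.7 degrees, less where a joint would pass 70% of its speed; a pose out of reach is approached as far as the arm can. A call with a gripper value outside its range is refused whole. The fingers move at their own pace and stop on an object; FORCE is the grip in N (left out, the last holds). Time passes only in rows, so rows that repeat a pose let the fingers close. It gives the time, the measured TCP pose, the force, the opening and the grip force at its end, in the units of the state.
- status.sense(): the state, without advancing time (a new reading comes with each control period).
- eyes.snapshot(name): name is "scene" or "top"; returns a dict with "img" (480x640x3 uint8, red, green, blue), "mtx" (3x3 intrinsics, pixels), "R" (3x3) and "t" (3): a world point X has camera coordinates R X + t. Camera axes: x right, y down, z forward; pixel columns grow to the right and rows downward; lengths in mm; the calibration is good to about 2 mm. A picture is of the moment at which its call begins. There is no depth.
- r.hand_in(): hands the job in; it is judged then, once.
The state is a dict: "time": time; "joint_pos": joint angles; "qd": joint speeds; "joint_efforts": joint torques, N m; "tool_pos": TCP position; "tcp_rot": TCP orientation; "ft_force": force on the tool from outside, world axes, zero at the start; "wrist_torque": the same for the moment, N m; "finger_gap": finger opening in mm; "grip_force": force on a finger pad.
Only numpy, scipy, OpenCV 4.12 (cv2) and the standard library are available. Lean on these libraries where they do the work, as an engineer would, in place of code of your own. Each camera call takes 0.05 s, during which the arm holds its last target. There are 200 camera calls.

## Task

Take the blue gas filter tube out of the grey rack and push it, upright, down into the push-fit port with the blue collet, past the seal until it bottoms and is fully home, then let go. Leave the orange tube standing where it is in the rack, and put nothing in the orange port.

Things in the scene. Friction and masses are not known exactly. Their poses are not given: they have to be found in the camera images.
- tube_blue: rigid filter tube to fit: blue, white lower third; 20 mm diameter, 130 mm long, 70 g; lowest 12 mm tapers to 12 mm diameter. Origin: centre of its lower end, z up the tube. Starts upright, 30 mm deep (loose) in an outer hole of a grey rack 70 x 160 x 45 mm high with three holes in a row 55 mm apart, middle one empty; 100 mm stands clear; origin 15 mm above the bench.
- port_blue: port to fill, fixed: 76 mm square base, grey body, flared blue collet 54 mm wide. Origin: centre of underside, on the bench; z up the bore. Heights above it: mouth 68 mm (46 mm wide inside), funnels to a 28 mm bore at 50 mm; sprung rubber seal at 40 mm, which stops a tube merely let go and takes a 4 to 10 N push to pass; floor where the tube bottoms 15 mm.
- tube_orange: bystander: an orange tube of the same size and build, same origin and axes, standing in the other outer hole of the rack, 110 mm from the blue one. Leave it alone.
- port_orange: bystander: a fixed port of the same size and build with an orange collet, same origin and axes, at least 120 mm from the blue one. Leave it empty.
Not all that is in view belongs to the job. Of the things that look like the tube_blue, the larger one is meant. What is shaped like the port_blue but purple is not meant.

How it is judged:
By the outcome, as a careful person would: the job done as asked, in the order asked, and still so for the second after the job is handed in, with the robot touching nothing.
It also fails if it takes over 38 s, if anything falls off the work surface, if the arm or the gripper's body presses on something with over 40 N, if the wrist force passes 120 N, or if a joint passes its speed limit or range.

## Working session

There is one attempt and no reset: what is moved stays moved. The work goes in short steps, Python scripts to look and compute and a shell command to move; the robot and the scene stay as the last step left them, time stands still between calls to the robot, and variables do not carry over. Pictures are saved under pics/ and viewed, at most 10 in all, crops included, and the job is handed in when it is done.

```bash
mkdir -p pics; ls; python3 - <<'E'
from bench import status, eyes, r
import cv2,json
for n in ("scene","top"):
    s=eyes.snapshot(n); cv2.imwrite(f"pics/{n}0.png",s["img"][:,:,::-1]); print(n,s["mtx"].round(1).tolist(),s["R"].round(4).tolist(),s["t"].round(1).tolist())
print(status.sense())
E
```

```text
pics
scene [[587.1, 0.0, 310.4], [0.0, 587.1, 244.2], [0.0, 0.0, 1.0]] [[0.6312, 0.7754, 0.0195], [0.5458, -0.4262, -0.7214], [-0.5511, 0.466, -0.6922]] [-328.4, -271.7, 1342.6]
top [[613.6, 0.0, 332.1], [0.0, 613.6, 248.7], [0.0, 0.0, 1.0]] [[0.0102, -0.9999, 0.0054], [-0.9853, -0.011, -0.1704], [0.1705, -0.0036, -0.9854]] [-13.1, 558.4, 1134.7]
{'time': 0.1, 'joint_pos': array([-6.88349270e+01,  7.51130953e+00,  8.53236669e+01,  1.67720483e-03,
        8.72616883e+01, -4.89413662e+00]), 'qd': array([ 0.04226181,  0.03446083, -0.10730684, -0.01072013, -0.00107805,
        0.04289523]), 'joint_efforts': array([ 1.14591126e-03, -5.70950246e+01, -5.01942515e+01, -1.41330361e-04,
        8.14178435e-03, -7.45347643e-05]), 'tool_pos': array([ 263.40463766, -538.48979683,  206.23784623]), 'tcp_rot': array([-1.79903831e+02, -9.91598724e-03,  2.60591198e+01]), 'ft_force': array([0.94508306, 0.46254761, 0.94233106]), 'wrist_torque': array([ 0.06026645, -0.05648438,  0.01872866]), 'grip_force': 0.0, 'finger_gap': 85.61364147599437}
```

View pics/scene0.png

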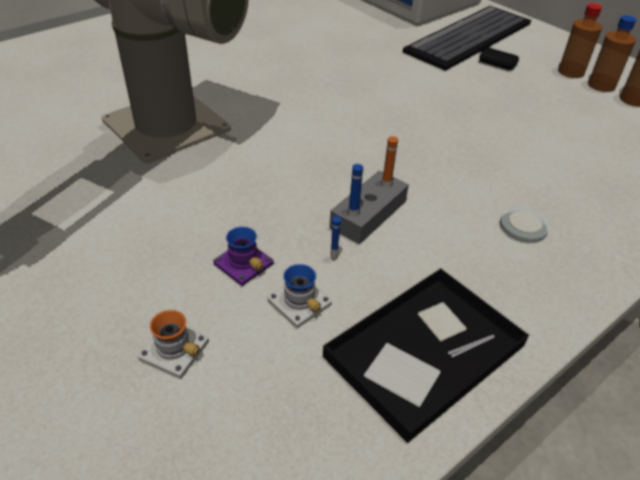

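View pics/top0.png

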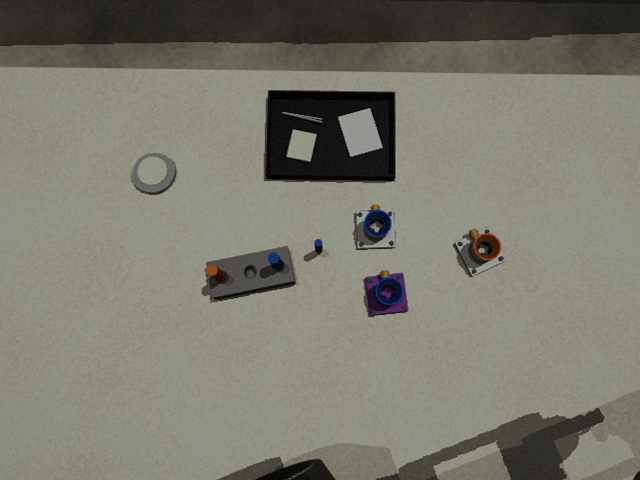

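The rack's tall blue tube is at scene (356,188) and top (275,261). The target port has a grey body, a blue collet and a white base, and is at scene (299,280) and top (377,224). The purple port and the small blue stub are decoys.

```bash
cat > h.py <<'E'
import numpy as np, cv2
from bench import status, eyes, r
def mask(img,lo=100,hi=128,s=130,v=50):
    h=cv2.cvtColor(img,cv2.COLOR_RGB2HSV); return cv2.inRange(h,(lo,s,v),(hi,255,255))
def ray(c,u):
    C=-c["R"].T@c["t"]; d=c["R"].T@np.linalg.inv(c["mtx"])@np.array([u[0],u[1],1.]); return C,d/np.linalg.norm(d)
def plane(c,u,z):
    C,d=ray(c,u); return C+d*(z-C[2])/d[2]
def tri(c1,u1,c2,u2):
    C1,d1=ray(c1,u1);C2,d2=ray(c2,u2)
    a=np.linalg.lstsq(np.c_[d1,-d2],C2-C1,rcond=None)[0]
    p,q=C1+a[0]*d1,C2+a[1]*d2; return (p+q)/2,np.linalg.norm(p-q)
def proj(c,X):
    p=c["mtx"]@(c["R"]@np.asarray(X,float)+c["t"]); return p[:2]/p[2]
E
python3 - <<'E'
from h import *
np.set_printoptions(precision=1,suppress=True)
t=[]
for n,bx in (("scene",[(335,155,45,65),(265,245,75,85)]),("top",[(255,240,45,40),(345,195,65,65)])):
    c=eyes.snapshot(n); print(n,"cam",-c["R"].T@c["t"])
    m=mask(c["img"])
    for k in cv2.findContours(m,cv2.RETR_EXTERNAL,cv2.CHAIN_APPROX_NONE)[0]:
        if cv2.contourArea(k)>30: print(cv2.boundingRect(k),cv2.contourArea(k), cv2.minAreaRect(k), cv2.fitEllipse(k))
    for x,y,w,h in bx: t.append(cv2.resize(c["img"][y:y+h,x:x+w],(400,300),interpolation=cv2.INTER_NEAREST))
cv2.imwrite("pics/crops.png",np.vstack([np.hstack(t[:2]),np.hstack(t[2:])])[:,:,::-1])
E
```

```text
scene cam [1095.5 -486.7  739.7]
(284, 265, 31, 26) 585.5 ((299.0, 277.5), (25.0, 30.0), 90.0) ((299.285400390625, 277.2781066894531), (25.08148765563965, 29.881744384765625), 91.11971282958984)
(332, 229, 8, 20) 79.5 ((335.43585205078125, 238.46240234375), (6.119748115539551, 19.357030868530273), 3.814074993133545) ((335.237548828125, 235.8673858642578), (5.357223987579346, 26.381343841552734), 6.836007595062256)
(227, 228, 29, 24) 493.5 ((241.0, 239.5), (23.0, 28.0), 90.0) ((241.0685577392578, 238.62294006347656), (22.680931091308594, 28.008766174316406), 83.91226196289062)
(332, 216, 9, 10) 58.0 ((336.0, 220.5), (9.0, 8.0), 90.0) ((335.9813537597656, 220.45370483398438), (8.300871849060059, 9.234362602233887), 177.68612670898438)
(350, 179, 11, 31) 223.5 ((354.88946533203125, 194.1593017578125), (9.246142387390137, 30.00006866455078), 3.814074993133545) ((354.9459533691406, 194.8678741455078), (8.962157249450684, 35.909732818603516), 5.336859226226807)
(353, 165, 9, 11) 73.0 ((357.0, 170.0), (10.0, 8.0), 90.0) ((356.9116516113281, 169.70779418945312), (8.67896842956543, 11.1445484
[... 281 characters left out ...]
5, 277, 29, 29) 591.5 ((388.75006103515625, 290.7500305175781), (27.577163696289062, 26.870054244995117), 45.0) ((388.7902526855469, 290.8111877441406), (27.045427322387695, 27.951705932617188), 109.21612548828125)
(268, 252, 12, 12) 86.5 ((273.25, 257.75), (9.899494171142578, 10.60660171508789), 45.0) ((273.28839111328125, 257.547607421875), (10.497210502624512, 10.790617942810059), 40.98236083984375)
(315, 239, 7, 8) 33.0 ((318.0, 242.5), (6.0, 7.0), 0.0) ((318.0, 242.7667236328125), (6.535196781158447, 6.813199043273926), 0.0)
(364, 210, 27, 27) 527.0 ((377.0, 223.0), (26.0, 26.0), 90.0) ((377.0999755859375, 223.05470275878906), (25.839021682739258, 26.087263107299805), 97.54141998291016)
```

View pics/crops.png

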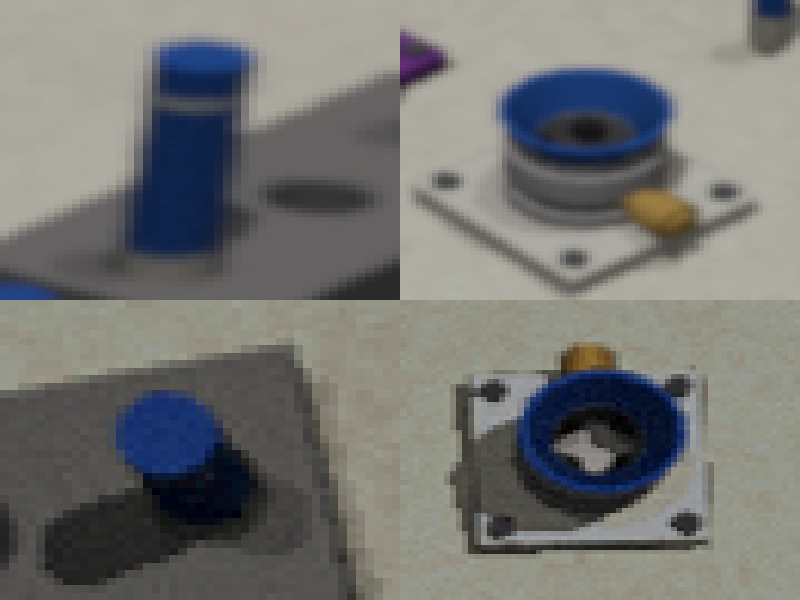

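The zoomed crops show the tube's cap disc centred at scene (357.5,167) and top (273.3,257.4). The port's rim ellipse is centred at scene (299.4,277.2) and top (377.1,223.0).

```bash
python3 - <<'E'
from h import *
np.set_printoptions(precision=1,suppress=True)
S=eyes.snapshot("scene");T=eyes.snapshot("top")
for nm,u,v,z in (("tube",(357.5,167.1),(273.3,257.4),145),("port",(299.4,277),(377.1,223),68)):
    print(nm,tri(S,u,T,v),"planes",plane(S,u,z),plane(T,v,z))
# tube base at rack top via rack corners in top view, small tube too
for nm,v,z in (("stub",(318,241),75),("orange",(211.5,271),145),("rackTR",(288.5,247),45),("rackTL",(207,262),45),("hole",(250.5,271.5),45),("purple",(388.8,290.8),68),("oport",(486.5,247),68),("bluebase",(278.5,265),45)):
    print(nm,plane(T,v,z))
print(tri(S,(337,217.5),T,(318.3,241.5)))
s=status.sense(); print(s["tool_pos"],s["tcp_rot"],r.grip_point_offset)
E
```

```text
tube (array([524.8,  96.4, 145.1]), np.float64(0.7620881450496932)) planes [524.5  96.2 145. ] [525.   96.7 145. ]
port (array([606. , -93. ,  65.6]), np.float64(1.0821619358012502)) planes [607.5 -94.8  68. ] [605.8 -92.3  68. ]
stub [568.3  19.8  75. ]
orange [499.7 204.4 145. ]
rackTR [561.4  77.2  45. ]
rackTL [530.4 233.2  45. ]
hole [512.9 149.1  45. ]
purple [ 476.2 -114.    68. ]
oport [ 561.6 -299.9   68. ]
bluebase [526.1  95.7  45. ]
(array([563.1,  19. ,  99.3]), np.float64(0.7002852680131798))
[ 263.5 -538.8  206.8] [-180.    -0.    26.1] 18.700000000000003
```

```bash
python3 -m handwheel '{"series": [[[51.38,-45.61,0,0,0,-1.335,1],[51.38,-45.61,0,0,0,-1.335,1],[51.38,-45.61,0,0,0,-1.335,1],[51.38,-45.61,0,0,0,-1.335,1],[51.38,-45.61,0,0,0,-1.335,1],[51.38,-45.61,0,0,0,-1.335,1],[51.38,-45.61,0,0,0,-1.335,1],[51.38,-45.61,0,0,0,-1.335,1],[51.38,-45.61,0,0,0,-1.335,1],[51.38,-45.61,0,0,0,-1.335,1],[51.38,-45.61,0,0,0,-1.335,1],[51.38,-45.61,0,0,0,-1.335,1]]]}' 40; python3 -m handwheel '{"series": [[[0,0,0,0,0,0,1],[0,0,0,0,0,0,1]]]}'
```

```text
time: 1.8
tool_pos: [525.2, 100.5, 206.7]
tcp_rot: [-180.0, -0.1, 102.9]
ft_force: [-0.4, -0.1, -0.0]
finger_gap: 85.8
grip_force: 0.0
time: 2.05
tool_pos: [524.6, 95.2, 207.3]
tcp_rot: [180.0, 0.0, 102.5]
ft_force: [0.4, -0.4, -0.1]
finger_gap: 85.6
grip_force: 0.0
```

```bash
python3 -m handwheel '{"series": [[[0,0,3,0,0,0,1],[0,0,6,0,0,0,1],[0,0,9,0,0,0,1],[0,0,10.6,0,0,0,1],[0,0,10.6,0,0,0,1],[0,0,10.6,0,0,0,1]]]}' && python3 - <<'E'
from h import *
t=[]
for n,(x,y,w,h) in (("scene",(280,80,160,160)),("top",(200,190,140,140))):
    t.append(cv2.resize(eyes.snapshot(n)["img"][y:y+h,x:x+w],(400,400)))
cv2.imwrite("pics/pre.png",np.hstack(t)[:,:,::-1])
E
```

```text
time: 2.8
tool_pos: [525.8, 96.2, 102.7]
tcp_rot: [179.9, 0.0, 102.5]
ft_force: [0.5, -0.5, 0.1]
finger_gap: 85.4
grip_force: 0.0
```

View pics/pre.png

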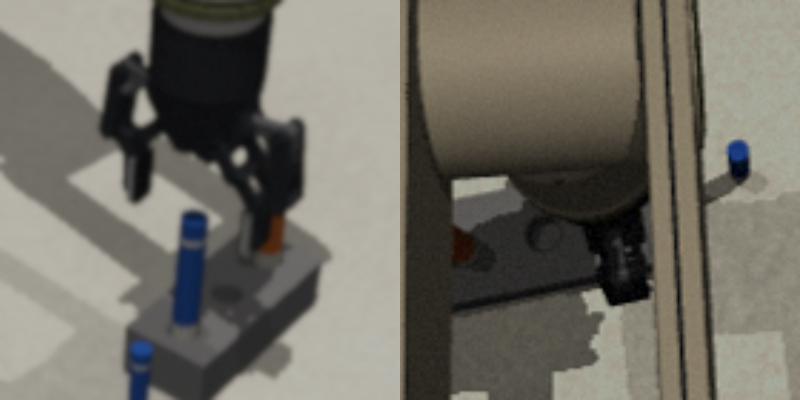

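The left half shows the open fingertips at crop (135,200) and (247,260), on either side of the tube at (192,222). The tips look slightly high, so I'll check that against the projection.

```bash
python3 - <<'E'
from h import *
S=eyes.snapshot("scene")
s=status.sense();p=s["tool_pos"];print(p)
a=np.radians(12.5); d=np.array([np.cos(a),np.sin(a),0])
for z in (102,115,120):
  for k in (-50,-43,0,43,50):
    u=proj(S,[p[0]+k*d[0],p[1]+k*d[1],z]); print(z,k,(u-[280,80])*2.5)
E
```

```text
[525.83184336  96.48144602 102.6789527 ]
102 -50 [133.50640182 240.5572261 ]
102 -43 [141.37620107 244.3884181 ]
102 0 [190.74815716 268.42377616]
102 43 [241.96119138 293.3554117 ]
102 50 [250.47949524 297.50231005]
115 -50 [134.36088409 225.85070494]
115 -43 [142.30150228 229.67173897]
115 0 [192.12692379 253.64778548]
115 43 [243.82706411 278.52594869]
115 50 [252.42804188 282.66474846]
120 -50 [134.69348173 220.12635658]
120 -43 [142.66167806 223.94323524]
120 0 [192.66373058 247.89492505]
120 43 [244.55368637 272.75094721]
120 50 [253.18688853 276.88637306]
```

```bash
python3 - <<'E'
from h import *
im=eyes.snapshot("scene")["img"][120:220,300:420]
im=cv2.convertScaleAbs(im,alpha=1.6,beta=25)
cv2.imwrite("pics/z.png",cv2.resize(im,(720,600),interpolation=cv2.INTER_CUBIC)[:,:,::-1])
E
```

```text
(no output)
```

View pics/z.png

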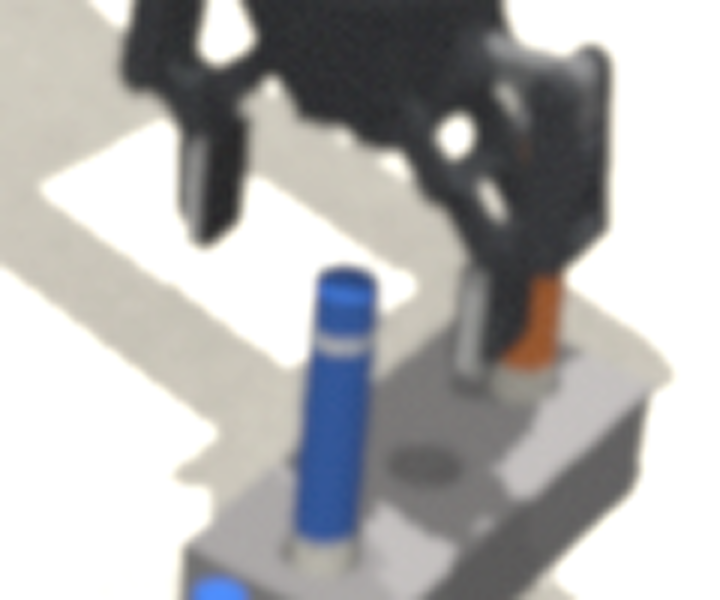

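The fingertips are at about scene (334,160) and (378,184), roughly 9 px above the prediction. I'll cross-check the tip in the top view.

```bash
python3 - <<'E'
from h import *
S=eyes.snapshot("scene");T=eyes.snapshot("top")
p=status.sense()["tool_pos"];a=np.radians(12.5); d=np.array([np.cos(a),np.sin(a),0]); e=np.array([-d[1],d[0],0])
for z in (115,136,150): 
  print(z,[(np.r_[(p-k*d)[:2],z]).round() for k in (43,)],[proj(T,np.r_[(p-k*d+q*e)[:2],z]).round(1) for k in (43,57) for q in (-11,11)])
im=cv2.convertScaleAbs(T["img"][240:310,240:330],alpha=2.5,beta=20)
cv2.imwrite("pics/zt.png",cv2.resize(im,(720,560),interpolation=cv2.INTER_CUBIC)[:,:,::-1])
E
```

```text
115 [array([483.,  87., 115.])] [array([285.4, 281.8]), array([273.4, 284.3]), array([287. , 289.3]), array([274.9, 291.9])]
136 [array([483.,  87., 136.])] [array([284.6, 280.4]), array([272.4, 282.9]), array([286.2, 288.1]), array([273.9, 290.7])]
150 [array([483.,  87., 150.])] [array([284.1, 279.4]), array([271.7, 282. ]), array([285.6, 287.2]), array([273.2, 289.8])]
```

View pics/zt.png

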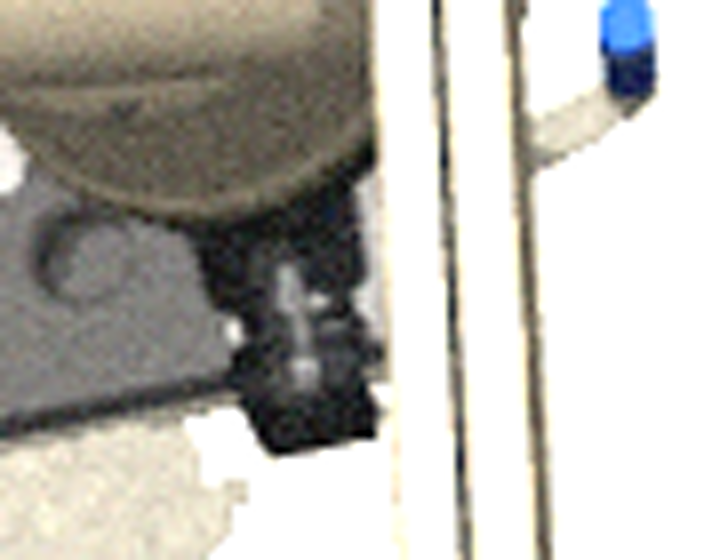

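Laterally the fingers straddle the tube (the finger is centred at top column 280, as predicted). Only the tip height is uncertain, so I'll go 15 mm lower, which is safe either way, and close.

```bash
python3 -m handwheel '{"series": [[[0,0,1,0,0,0,1],[0,0,1.5,0,0,0,1],[0,0,1.5,0,0,0,0.2],[0,0,1.5,0,0,0,0.2],[0,0,1.5,0,0,0,0.1],[0,0,1.5,0,0,0,0.1],[0,0,1.5,0,0,0,0],[0,0,1.5,0,0,0,0],[0,0,1.5,0,0,0,0],[0,0,1.5,0,0,0,0],[0,0,1.5,0,0,0,0]]]}' 40 && python3 - <<'E'
from h import *
im=eyes.snapshot("scene")["img"][120:220,300:420]
im=cv2.convertScaleAbs(im,alpha=1.6,beta=25)
cv2.imwrite("pics/g.png",cv2.resize(im,(720,600),interpolation=cv2.INTER_CUBIC)[:,:,::-1])
E
```

```text
time: 4.47
tool_pos: [525.1, 96.5, 86.6]
tcp_rot: [180.0, 0.0, 102.5]
ft_force: [-0.2, -1.2, 4.5]
finger_gap: 19.1
grip_force: 39.4
```

View pics/g.png

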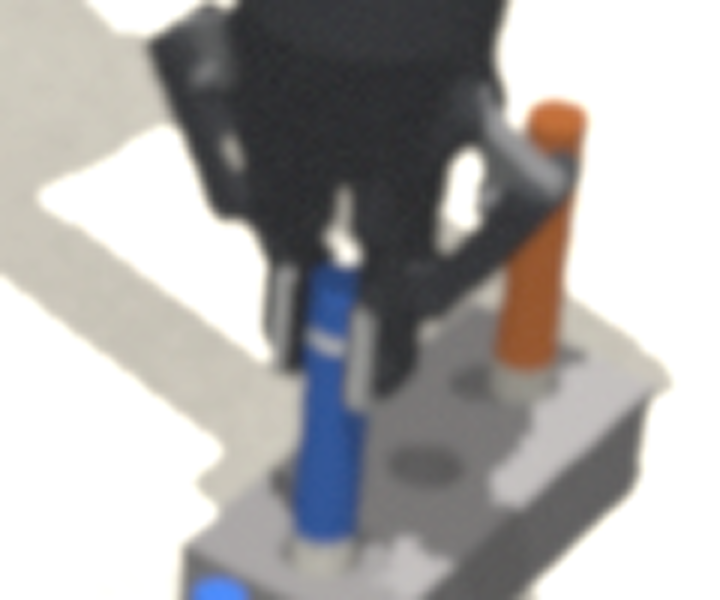

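The grip is good (19.1 mm gap, 39 N), with the pads around the white ring at crop (335,345) and the orange tube untouched. Next I'll lift clear of the 99 mm stub and carry the tube over.

```bash
python3 -m handwheel '{"series": [[[0,0,-1,0,0,0,0],[0,0,-3,0,0,0,0],[0,0,-6,0,0,0,0],[0,0,-9,0,0,0,0],[0,0,-12,0,0,0,0],[0,0,-13,0,0,0,0],[0,0,-13,0,0,0,0]]]}' 70; python3 -m handwheel '{"series": [[[-2,0.4,0,0,0,0,0],[-5,0.9,0,0,0,0,0],[-8.5,1.6,0,0,0,0,0],[-12,2.3,0,0,0,0,0],[-15.5,2.9,0,0,0,0,0],[-18.5,3.5,0,0,0,0,0],[-20.24,3.82,0,0,0,0,0],[-20.24,3.82,0,0,0,0,0],[-20.24,3.82,0,0,0,0,0],[-20.24,3.82,0,0,0,0,0]]]}' && python3 - <<'E'
from h import *
t=[]
for n,(x,y,w,h) in (("scene",(230,150,130,195)),("top",(300,150,130,195))):
    im=eyes.snapshot(n)["img"][y:y+h,x:x+w]
    t.append(cv2.resize(cv2.convertScaleAbs(im,alpha=1.5,beta=15),(400,600),interpolation=cv2.INTER_CUBIC))
cv2.imwrite("pics/over.png",np.hstack(t)[:,:,::-1])
E
```

```text
time: 5.4
tool_pos: [524.9, 96.4, 216.3]
tcp_rot: [180.0, 0.0, 102.6]
ft_force: [-0.2, 0.1, -0.9]
finger_gap: 18.1
grip_force: 68.7
time: 6.65
tool_pos: [605.9, -91.8, 216.3]
tcp_rot: [180.0, -0.0, 102.6]
ft_force: [0.2, 0.2, -1.1]
finger_gap: 18.1
grip_force: 68.6
```

View pics/over.png

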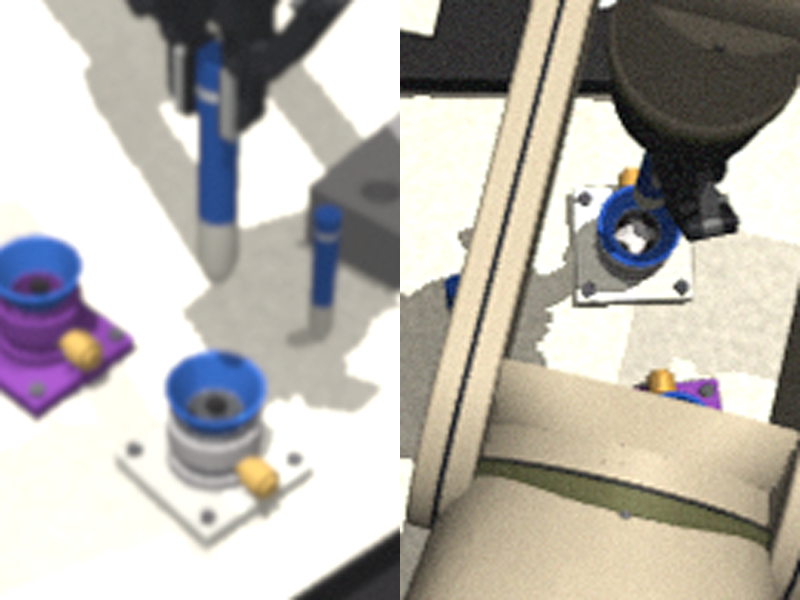

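The tube hangs upright with its tip at scene about (301,241), above the port at (300,277). I'll check the tube's axis against the port axis numerically.

```bash
python3 - <<'E'
from h import *
S=eyes.snapshot("scene"); m=mask(S["img"])
for y in (188,196,204,212,218):
    x=np.where(m[y,285:320])[0]+285; print(y,x.min(),x.max(),(x.min()+x.max())/2)
for X in ((606,-93),(607.5,-94.8),(605.8,-92.3)): print(X,[proj(S,[*X,z]).round(1) for z in (68,145,180,220,260)])
print(status.sense()["tool_pos"])
E
```

```text
188 296 299 297.5
196 296 303 299.5
204 295 305 300.0
212 295 305 300.0
218 295 305 300.0
(606, -93) [array([299.7, 275.9]), array([300.1, 240.2]), array([300.3, 222.4]), array([300.5, 200.8]), array([300.7, 177.7])]
(607.5, -94.8) [array([299.4, 277. ]), array([299.8, 241.2]), array([299.9, 223.5]), array([300.1, 201.9]), array([300.4, 178.8])]
(605.8, -92.3) [array([300. , 275.6]), array([300.4, 239.9]), array([300.6, 222.1]), array([300.8, 200.6]), array([301. , 177.5])]
[606.04521265 -92.06362108 216.44999835]
```

Aligned to within about 1 mm. Descending to just above the seal.

```bash
python3 -m handwheel '{"series": [[[0,0,2,0,0,0,0],[0,0,4,0,0,0,0],[0,0,6,0,0,0,0],[0,0,7.5,0,0,0,0],[0,0,8.3,0,0,0,0],[0,0,9,0,0,0,0],[0,0,9.5,0,0,0,0],[0,0,9.8,0,0,0,0],[0,0,9.8,0,0,0,0]]]}'
```

```text
time: 7.92
tool_pos: [606.1, -92.9, 118.3]
tcp_rot: [180.0, 0.0, 102.5]
ft_force: [-0.3, 0.3, -0.3]
finger_gap: 18.1
grip_force: 68.6
```

```bash
python3 -m handwheel '{"series": [[[0,0,0.4,0,0,0,0],[0,0,0.8,0,0,0,0],[0,0,1.1,0,0,0,0],[0,0,1.4,0,0,0,0],[0,0,1.4,0,0,0,0]]]}'
```

```text
time: 8.55
tool_pos: [606.4, -92.9, 104.3]
tcp_rot: [180.0, 0.0, 102.5]
ft_force: [1.4, -0.1, -1.3]
finger_gap: 18.2
grip_force: 68.7
```

```bash
python3 -m handwheel '{"series": [[[0,0,0.4,0,0,0,0],[0,0,0.8,0,0,0,0],[0,0,1.1,0,0,0,0],[0,0,1.4,0,0,0,0],[0,0,1.6,0,0,0,0],[0,0,1.6,0,0,0,0]]]}'
```

```text
time: 9.3
tool_pos: [606.5, -92.9, 88.5]
tcp_rot: [179.9, 0.0, 102.5]
ft_force: [1.7, -0.9, 2.8]
finger_gap: 18.1
grip_force: 69.0
```

```bash
python3 -m handwheel '{"series": [[[0,0,0.15,0,0,0,0],[0,0,0.2,0,0,0,0],[0,0,0.25,0,0,0,0],[0,0,0.25,0,0,0,0]]]}'
```

```text
time: 9.8
tool_pos: [606.1, -92.8, 85.7]
tcp_rot: [180.0, 0.0, 102.5]
ft_force: [0.3, 0.2, 3.6]
finger_gap: 18.5
grip_force: 69.3
```

Continuing gently until the force shows it has bottomed.

```bash
python3 -m handwheel '{"series": [[[0,0,0.1,0,0,0,0],[0,0,0.2,0,0,0,0],[0,0,0.2,0,0,0,0]]]}'; python3 -m handwheel '{"series": [[[0,0,0.1,0,0,0,0],[0,0,0.2,0,0,0,0],[0,0,0.2,0,0,0,0]]]}'; python3 - <<'E'
from h import *
S=eyes.snapshot("scene")
for z in (145,149): print(proj(S,[606,-93,z]))
im=S["img"][180:320,240:380]
cv2.imwrite("pics/in.png",cv2.resize(cv2.convertScaleAbs(im,alpha=1.5,beta=15),(600,600),interpolation=cv2.INTER_CUBIC)[:,:,::-1])
E
```

```text
time: 10.18
tool_pos: [606.7, -93.1, 85.6]
tcp_rot: [179.9, 0.1, 102.5]
ft_force: [-3.3, 0.5, 14.2]
finger_gap: 18.2
grip_force: 70.5
time: 10.55
tool_pos: [607.3, -93.4, 85.5]
tcp_rot: [179.9, 0.1, 102.5]
ft_force: [-6.6, 0.5, 25.1]
finger_gap: 18.1
grip_force: 72.1
[300.08774757 240.17054103]
[300.107615   238.19244913]
```

View pics/in.png

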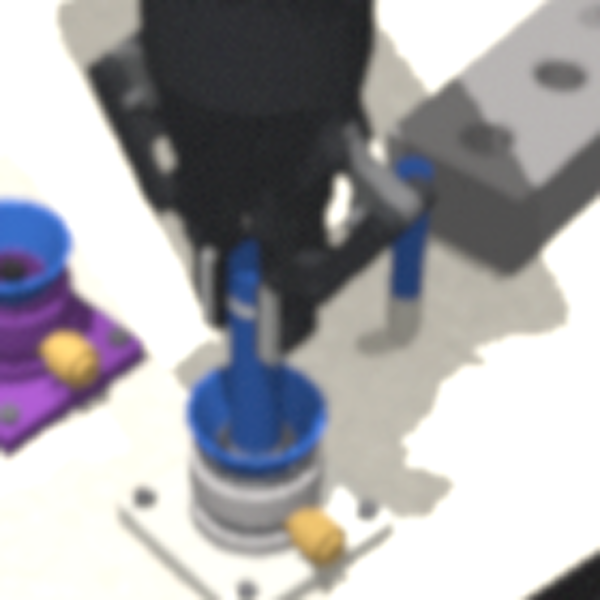

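The tube is bottomed: the force rises to 25 N with no further travel, and its top is at about scene (298,239), where 145 mm projects. Now I'll relieve the load, open and retreat.

```bash
python3 -m handwheel '{"series": [[[0,0,-0.35,0,0,0,0],[0,0,-0.35,0,0,0,0],[0,0,-0.35,0,0,0,0.6],[0,0,-0.35,0,0,0,1],[0,0,-0.35,0,0,0,1],[0,0,-0.35,0,0,0,1],[0,0,-0.35,0,0,0,1],[0,0,-0.35,0,0,0,1]]]}'; python3 -m handwheel '{"series": [[[0,0,-2,0,0,0,1],[0,0,-5,0,0,0,1],[0,0,-9,0,0,0,1],[0,0,-13,0,0,0,1],[10,0,-14,0,0,0,1],[15,0,-14,0,0,0,1],[20,0,-14,0,0,0,1],[25,0,-14,0,0,0,1],[25,0,-14,0,0,0,1],[25,0,-14,0,0,0,1]]]}'; python3 - <<'E'
from h import *
S=eyes.snapshot("scene");T=eyes.snapshot("top")
t=[cv2.resize(S["img"][150:330,220:400],(400,400)),cv2.resize(T["img"][150:330,320:500],(400,400))]
cv2.imwrite("pics/end.png",cv2.convertScaleAbs(np.hstack(t),alpha=1.4,beta=10)[:,:,::-1])
print([proj(S,[606,-93,z]).round(1) for z in (145,150)],[proj(T,[606,-93,z]).round(1) for z in (145,)])
E
```

```text
time: 11.6
tool_pos: [606.1, -92.9, 85.2]
tcp_rot: [180.0, -0.0, 102.5]
ft_force: [-0.5, -0.1, -0.4]
finger_gap: 85.3
grip_force: 0.0
time: 12.85
tool_pos: [552.1, 151.2, 226.5]
tcp_rot: [179.9, 0.0, 102.6]
ft_force: [-0.4, 0.1, -0.0]
finger_gap: 85.2
grip_force: 0.0
[array([300.1, 240.2]), array([300.1, 237.7])] [array([380.8, 213.8])]
```

View pics/end.png

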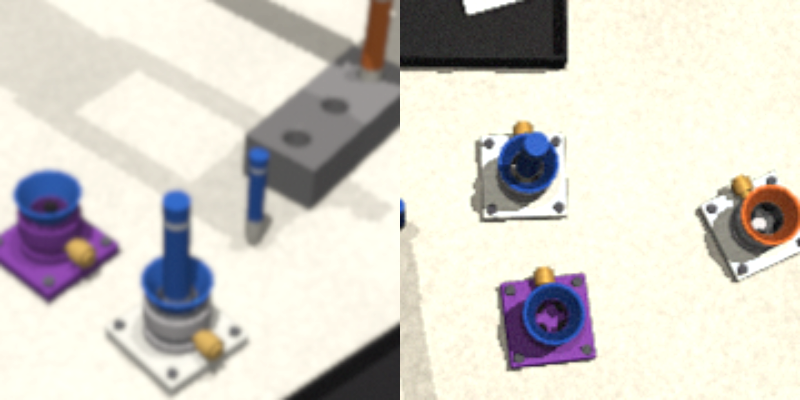

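The tube stands upright in the blue port with its cap at scene (299,239.5), against (300,240) predicted for fully home. The orange port is empty and the orange tube is still in the rack.

```bash
python3 -c "
from bench import r
print(r.hand_in())"
```

```text
the job is handed in; nothing more can be done
None
```

The blue tube is upright and bottomed in the blue-collet port and the gripper has let go; the orange tube is still in the rack, the orange port is empty, and the job was handed in at about 13 s.

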